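# Level the bench scale and hold its foot for locking

## Task

Lift the spirit level up off its double-prong hook and lay it on its base in the middle of the weighing pan, lengthways in line with the hand-screw foot, pressing it down firmly so that it beds flat, then let it go. Grip the black knob of that foot and, pressing it down towards the bench, turn it until the bubble sits centred between the two lines. Finish while still gripping the knob and pressing it down with about 10 N, bubble centred, so that the lock nut can be run up; do not disturb the other goods on the bench.

Things in the scene. Friction and masses are not known exactly. Their poses are not given: they have to be found in the camera images.
- level_mid (a point): Centre (half-way up) of the spirit level: aluminium box-section torpedo level with black end caps, 230 mm long (its x axis), 22 mm thick (y), 50 mm high (z, up), about 0.3 kg. It hangs upright and horizontal on the two prongs at the start. Grip it across the thickness at its solid middle, 44 mm wide, from above. It may be laid either way round on the pan.
- level: The level again, origin at the centre of its flat base. The yellow-green vial is let into the middle of its top, with a line across it 12.5 mm either side of the middle. Two slots go right through its thickness, each 26 mm wide (x from 22 to 48 mm either side of the middle), from 14 to 36 mm above the base; a prong of the hook passes through each.
- bubble (a joint): Place of the pale 19 mm bubble along the level's vial, in m: 0 midway between the two lines, positive towards the level's +x end, at most 0.022 (against an end of the vial when the level is tilted a lot). It goes to the higher end, 2.5 mm for every milliradian of tilt, and takes about 1 s to settle.
- hook (a point): Midway between the two prongs, at the height of their axes (165 mm), where the middle of the level's thickness hangs. Prongs: 6 mm steel rods 35 mm either side along y, running along -x; 17 mm on from here they bend up, ending at 28 mm with tops 10 mm above the axis. Raise the level 7 to 16 mm (11 is best), then draw it out along -x by 45 mm or more.
- stand: The fixed stand that carries the hook: a plate 150 mm square with a 25 mm square post 180 mm tall; origin at the foot of the post, 75 mm behind the hanging level (the prongs point along -x, towards the robot).
- pan (a point): Centre of the top of the scale's flat steel weighing pan, 244 mm (x axis) by 284 mm (y), some 96 mm above the bench; z up. The hand-screw foot stands 215 mm from here along -y on an arm; two locked feet are at the other end, 115 mm along +y. The scale cannot slide; it tips by milliradians about the locked pair. At the start its hand-screw end is 0.7 to 1.9 mm too low.
- knob (a point): Centre of the black round knurled knob on the hand-screw foot's upright spindle: 40 mm across, 30 mm high, its top 15 mm above this point. Free all round; the pan's edge is 73 mm away. Its height above the bench stays the same while it turns.
- foot_turn (a joint): Turn of the knob in rad from an arbitrary mark, growing clockwise seen from above, stops at -6 and 6. Clockwise raises the scale's hand-screw end, 4 mm a turn, 330 mm from the locked feet: the bubble moves about 4.9 mm a rad towards the knob. 1.1 to 3 rad clockwise are needed, in two or more grips. It takes about 0.12 N m and stays where left.
- foot: The turning part of the hand-screw foot: knob, spindle and slack lock nut; origin on its axis at bench height.
- pad: Rubber pad under the hand-screw foot, 42 mm across, on the bench right below the knob; origin at its underside. It carries about 12 N of the weight of scale and level; pressing on the knob adds to that. Pressing with 10 N lowers the knob by less than 0.5 mm and moves the bubble 1 to 2 mm away from the knob, so judge the bubble while pressing.
- scale: Frame of the bench scale: white housing 220 by 250 mm with the steel pan on top and the arm of the hand-screw foot; 2.6 kg. Origin at bench height midway between the two locked feet, y axis pointing away from the hand-screw foot.
- corm_a: Bystander: dark brown water chestnut, 50 mm across, 31 mm high, loose.
- corm_b: Bystander: another water chestnut, loose.
- tape: Bystander: roll of brown packing tape lying flat, 100 mm across, 48 mm high.
- bottle: Bystander: white spray bottle, 72 mm across, 190 mm high.
- cutter: Bystander: grey box cutter lying flat, 150 mm long, 14 mm high.
- scoop: Bystander: small steel hand scoop lying flat, 170 mm long, 35 mm high.
- carton: Bystander: closed cardboard carton, 120 by 170 by 85 mm.
- basket: Bystander: round orange basket of peeled chestnuts, 220 mm across, 80 mm high.
Things that resemble listed ones, but are neither listed nor needed, are in the scene too. There is more than one size of the level; the job needs the largest.

How it is judged:
By the outcome, as a careful person would: the job done as asked, in the order asked, and still so for the second after the job is handed in, while the arm keeps its last pose, push and grip.
It also fails if it takes over 70 s, if anything falls off the work surface, if the arm or the gripper's body presses on something with over 40 N, if the wrist force passes 120 N, or if a joint passes its speed limit or range.

## Robot

A 6-joint arm with a two-finger parallel gripper is mounted at the origin on the work surface. World frame = base frame: x ahead of the robot, y to its left, z up, the work surface at z = 0. Lengths are in mm, angles in rad, forces in N, time in s.
With the tool pointing down it reaches from about 275 to 825 mm from the base axis. Payload 5.2 kg.
Tool frame: the origin (TCP) lies at the very end of the fingers, on their centre line; the grasp point (between the pads) lies 19 mm behind it; z points along the fingers, y is the direction in which the jaws open and shut (so a half turn about z gives the same grasp; the last joint's range is limited). The gripper opens to 93 mm and grips with 3 to 60 N. Pads are 15 mm wide; open, the fingers measure 128 mm over their backs; the gripper's body (75 mm by 188 mm) begins 65 mm behind the grasp point.
Start: joints at [1.076, 0.259, 1.535, -0, 1.348, -0.203], TCP at [158.2, 526.762, 218.653] pointing down, gripper open.
Joint ranges: [-3.14, 3.14], [-0.91, 2.08], [0.19, 2.58], [-1.22, 4.36], [0.22, 2.71], [-3.12, 3.12]. Speed limits (rad/s): [2.57, 2.57, 3.14, 3.14, 3.14, 3.14].

## Interface

Orientations are given as [roll, pitch, yaw] about the fixed x, y, z axes, in that order (R = Rz(yaw) Ry(pitch) Rx(roll)).
In Python, from bench import robot gives the robot as it stands. The module is installed in compiled form; this text tells all that it offers. Calls block until the motion is done:
- robot.move_ptp(position, orientation): joint-space move of the TCP to a pose.
- robot.move_linear(position, ori=None, speed=150, f_stop=None): straight line of the TCP; ori=None keeps the orientation; speed is the mean speed in mm/s. With f_stop (N) it stops when the force on the tool has changed by that much, and returns True; else False.
- robot.move_j(angles): joint-space move.
- robot.move_gripper(opening): opening from 0.0 (shut) to 1.0 (fully open); the grip force is fixed at half the most; returns when the fingers have stopped.
- robot.sleep(seconds).
- robot.inverse_kinematics(position, orientation): joint angles nearest the present ones, or None.
- robot.get_image(name): name is "scene" or "top" or "wrist"; returns a dict with "img" (420x560x3 uint8, blue, green, red), "fovy" (degrees; the focal length in pixels is half the picture's height over the tangent of half this angle, whatever the lens; pixels are square), "cx", "cy" (the principal point, pixels), "eye" and "orientation" of the camera in the world. Camera axes: x right, y down, z forward; pixel columns grow to the right and rows downward; lengths in mm; the calibration is good to about 2 mm. A picture is of the moment at which its call begins. There is no depth.
A pose or a line that the arm cannot do raises robot.MotionError and nothing moves.
- robot.hand_in(): hands the job in, once; it reports no verdict.
Readings, each from a call of its own:
- robot.current_t(): time.
- robot.current_qpos(): joint angles.
- robot.current_joint_vel(): joint speeds.
- robot.current_joint_efforts(): joint torques, N m.
- robot.current_tcp_pos(): TCP position.
- robot.current_eef_rot(): TCP orientation.
- robot.current_contact_force(): force on the tool from outside, world axes, zero at the start.
- robot.current_ft_torque(): the same for the moment, N m.
- robot.current_gripper_width(): opening from 0.0 (shut) to 1.0 (fully open).
Only numpy, scipy, OpenCV 4.12 (cv2) and the standard library are available. Lean on these libraries where they do the work, as an engineer would, in place of code of your own. Each camera call takes 0.05 s, during which the arm holds its last target.

## Working session

There is one attempt and no reset: what is moved stays moved. The work goes in short steps, each a Python script; the robot and the scene stay as the last script left them, time stands still between calls to the robot, and variables do not carry over. Pictures are saved under pics/ and viewed, and the job is handed in when it is done.

```bash
mkdir -p pics; ls
cat > h.py <<'E'
import numpy as np, cv2
from bench import robot
from scipy.spatial.transform import Rotation as R
def snap(name,fn):
    d=robot.get_image(name); cv2.imwrite('pics/'+fn+'.png',d['img']); np.save('pics/'+fn+'.npy',d,allow_pickle=True); return d
def load(fn): return np.load('pics/'+fn+'.npy',allow_pickle=True).item()
def ray(d,u,v):
    H=d['img'].shape[0]; f=H/2/np.tan(np.radians(d['fovy'])/2)
    o=np.array(d['orientation']); M=o if o.shape==(3,3) else R.from_euler('xyz',o).as_matrix()
    r=M@np.array([(u-d['cx'])/f,(v-d['cy'])/f,1]); return np.array(d['eye']),r/np.linalg.norm(r)
def onz(d,u,v,z):
    e,r=ray(d,u,v); return e+r*(z-e[2])/r[2]
def proj(d,p):
    H=d['img'].shape[0]; f=H/2/np.tan(np.radians(d['fovy'])/2)
    o=np.array(d['orientation']); M=o if o.shape==(3,3) else R.from_euler('xyz',o).as_matrix()
    c=M.T@(np.array(p)-np.array(d['eye'])); return c[0]/c[2]*f+d['cx'],c[1]/c[2]*f+d['cy']
E
python3 - <<'E'
from h import *
for n in('scene','top','wrist'):
    d=snap(n,n+'0'); print(n,d['img'].shape,d['fovy'],d['cx'],d['cy'],d['eye'],d['orientation'])
print(robot.current_eef_rot(),robot.current_t(),robot.current_contact_force())
E
```

```text
pics
scene (420, 560, 3) 43.72434178929739 273.7305970738278 212.21719317170653 [ 999.03502437  956.84089142 1369.20535812] [-2.42960057 -0.00825831  2.66505628]
top (420, 560, 3) 42.01655825686941 274.2893185638327 210.7485515600879 [ 260.35449962    1.81546479 1809.09117017] [-2.99868188 -0.0054699  -1.56632026]
wrist (420, 560, 3) 70.18097696928989 280.93035750985047 212.45293151395452 [ 84.0846604  549.21130669 383.86490447] [2.85718639e+00 9.53721591e-04 1.27926755e+00]
[-3.14026269e+00 -2.57026725e-04  2.84980250e+00] 0.15 [-0.11163431 -0.67046125  0.36155017]
```

View pics/scene0.png

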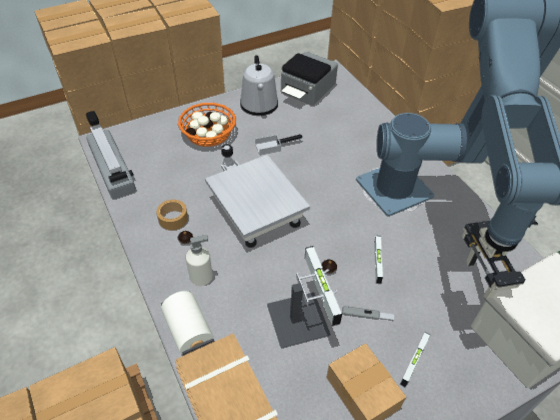

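View pics/top0.png

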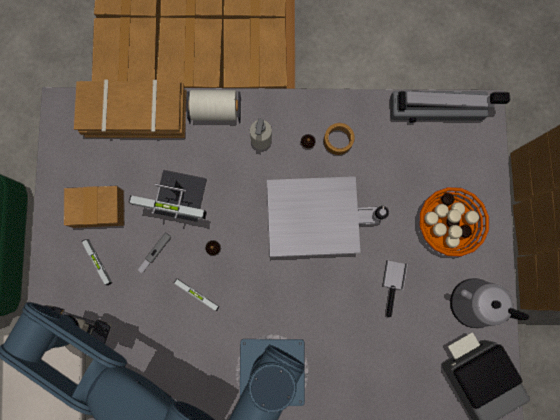

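View pics/wrist0.png

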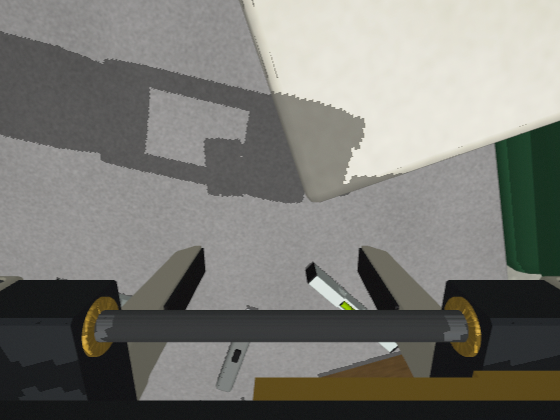

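The scene and top views show the hanging level (top view, about 131,201 to 206,214), the pan (267–359 by 178–257) and the knob at about (381,212). I'll crop in for measurement.

Run:
```python
from h import *
d=load('top0'); im=d['img']
a=cv2.resize(im[180:235,120:220],None,fx=7.5,fy=7.5,interpolation=cv2.INTER_CUBIC); cv2.imwrite('pics/tl.png',a)
a=cv2.resize(im[170:265,260:400],None,fx=5.5,fy=5.5,interpolation=cv2.INTER_CUBIC); cv2.imwrite('pics/tp.png',a)
im=load('scene0')['img']
a=cv2.resize(im[130:350,190:350],None,fx=2.7,fy=2.7,interpolation=cv2.INTER_CUBIC); cv2.imwrite('pics/sc.png',a)
```

```text
(no output)
```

View pics/tl.png

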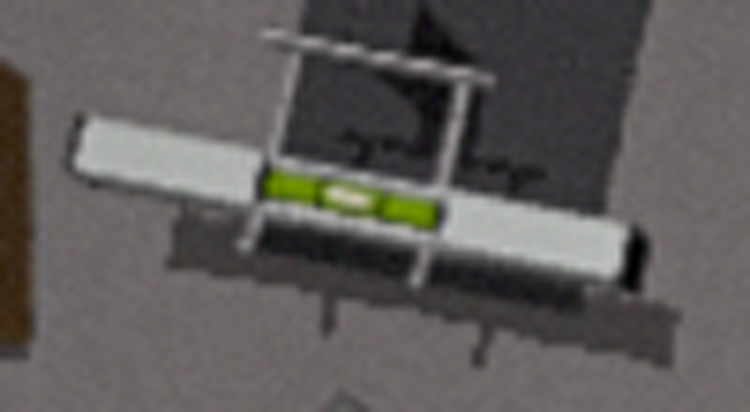

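View pics/tp.png

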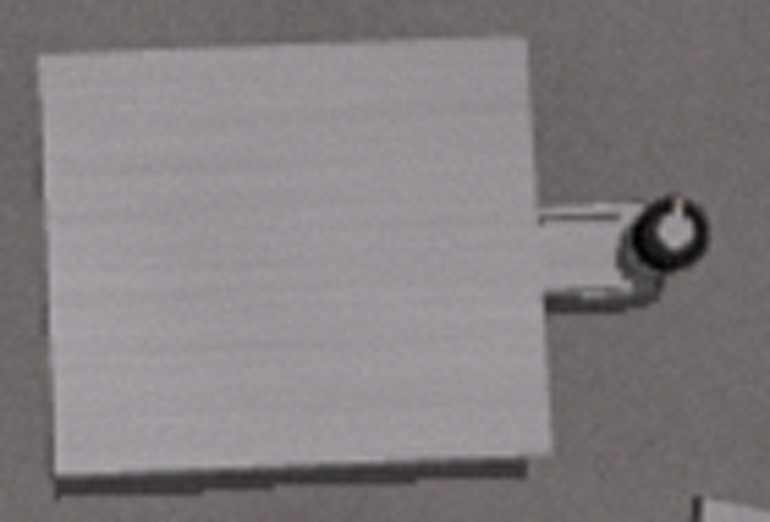

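View pics/sc.png

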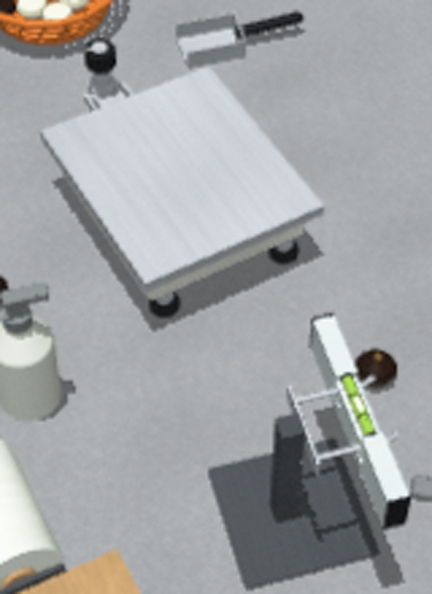

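```bash
cat >> h.py <<'E'
def tri(L):
    A=np.zeros((3,3));b=np.zeros(3)
    for d,u,v in L:
        e,r=ray(d,u,v);P=np.eye(3)-np.outer(r,r);A+=P;b+=P@e
    x=np.linalg.solve(A,b); return x,[np.linalg.norm((np.eye(3)-np.outer(r,r))@(x-e)) for e,r in [ray(*l) for l in L]]
E
python3 - <<'E'
from h import *
t=load('top0');s=load('scene0')
tl=lambda x,y:onz(t,120+x/7.5-.43,180+y/7.5-.43,182)
L,Rr,C=tl(82,147),tl(628,252),tl(350,197)
print(L,Rr,C,np.linalg.norm(L-Rr),(L+Rr)/2, np.degrees(np.arctan2(*(L-Rr)[[1,0]])))
tp=lambda x,y,z:onz(t,260+x/5.5-.4,170+y/5.5-.4,z)
c=[tp(*p,96) for p in((38,57),(526,38),(553,455),(55,475))]
print(np.round(c,1),np.mean(c,0)); 
for a,b in((0,1),(1,2),(2,3),(3,0)): v=c[b]-c[a];print(np.linalg.norm(v),np.degrees(np.arctan2(v[1],v[0])))
print('knob',tri([(t,260+677/5.5,170+233/5.5),(s,190+100/2.7,130+49/2.7)]))
# pan corners in scene
for p in((205,68),(323,210),(148,285),(42,133)): print(onz(s,190+p[0]/2.7,130+p[1]/2.7,96))
# level vial centre triangulate
print('vial',tri([(t,120+350/7.5-.4,180+197/7.5-.4),(s,190+357/2.7,130+404/2.7)]))
E
```

```text
[527.46319207 427.05732929 182.        ] [486.05453169 207.03840045 182.        ] [507.73134811 318.92088786 182.        ] 223.8816790253764 [506.75886188 317.04786487 182.        ] 79.34132857861256
[[ 606.    18.8   96. ]
 [ 618.8 -264.7   96. ]
 [ 376.7 -276.1   96. ]
 [ 363.9    7.6   96. ]] [ 491.36591133 -128.59544295   96.        ]
283.8094410737841 -87.40909258212919
242.41199539796466 -177.3119089898222
283.9331425369223 92.57174172456013
242.3168403281755 2.6588837065526776
knob (array([ 501.20290754, -348.1241242 ,  108.39999653]), [np.float64(0.6825246535248471), np.float64(0.6825246535250249)])
[ 387.80415918 -264.63586695   96.        ]
[373.22712888  21.00203143  96.        ]
[609.14581471  29.53120993  96.        ]
[ 624.21232785 -250.62047221   96.        ]
vial (array([509.68162932, 319.84268003, 173.70792335]), [np.float64(0.9851398516877828), np.float64(0.9851398516877922)])
```

Run:
```python
from h import *
robot.move_gripper(0.6)
robot.move_ptp([507.5,318.5,290],[np.pi,0,1.385])
d=snap('wrist','w1'); print(d['eye'],d['orientation'],robot.current_tcp_pos(),robot.current_eef_rot(),robot.current_t(),robot.current_gripper_width())
snap('scene','s1')
print(robot.current_qpos())
```

```text
[521.98155787 396.34771583 455.76734064] [ 2.85757965e+00  7.27155206e-04 -1.83595040e-01] [506.5077561  319.51199586 289.85033295] [-3.14094666e+00 -9.73595661e-05  1.38730410e+00] 2.5083 0.5998543195099018
[3.76589394e-01 3.13565390e-01 1.28809142e+00 2.89022362e-04
 1.54033912e+00 5.59981879e-01]
```

View pics/w1.png

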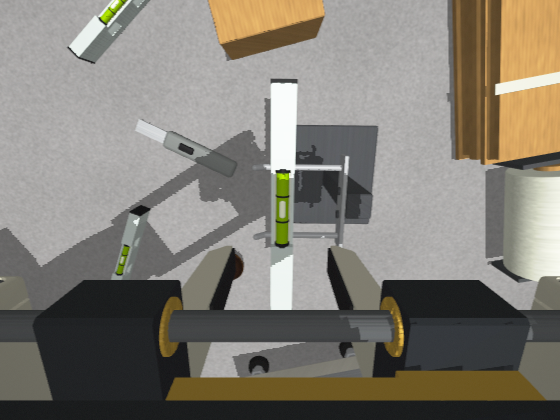

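View pics/s1.png

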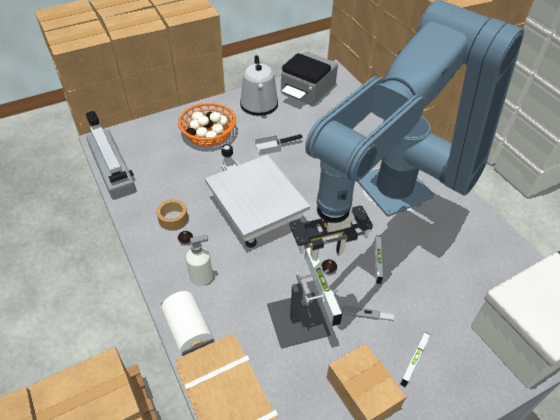

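Run:
```python
from h import *
d=load('w1')
for p in((284,81),(283,171),(283,208),(282,246),(282,300)): print(p,onz(d,*p,182))
im=d['img'].astype(int)
for r in(100,130,155,260,280): 
    row=im[r,240:330].min(axis=1); x=np.where(row>150)[0]+240; x=x[(x>262)&(x<302)];print(r,x.min(),x.max(),onz(d,(x.min()+x.max())/2,r,182))
print(robot.current_tcp_pos(),robot.current_contact_force())
```

```text
(284, 81) [530.88785826 431.1850852  182.        ]
(283, 171) [516.29169498 356.40025542 182.        ]
(283, 208) [509.93402157 321.78742944 182.        ]
(282, 246) [501.94017131 283.72706467 182.        ]
(282, 300) [490.92220806 224.05727546 182.        ]
100 263 301 [526.48691231 416.66441697 182.        ]
130 263 295 [519.36730814 392.6959425  182.        ]
155 270 295 [518.46209401 370.71685393 182.        ]
260 263 301 [499.20067963 268.89084794 182.        ]
280 263 301 [495.14799892 246.94281649 182.        ]
[506.50123542 319.56614397 289.87289845] [-0.56331598  0.3174587   0.80856985]
```

Run:
```python
from h import *
o=[np.pi,0,1.382]
robot.move_linear([510,318.5,200],o,speed=120)
print(robot.current_tcp_pos())
print(robot.move_linear([510,318.5,139],o,speed=60,f_stop=8))
print(robot.current_tcp_pos(),robot.current_contact_force())
robot.move_gripper(0.0)
print(robot.current_tcp_pos(),robot.current_contact_force(),robot.current_gripper_width()*93,robot.current_t())
snap('wrist','w2');snap('scene','s2')
```

```text
[510.40686138 318.78055163 200.78992166]
False
[510.32473317 318.66510185 139.4793486 ] [-0.2691568  -0.3065353   0.22869624]
[509.69073058 318.54045387 139.05754678] [-8.79707913e-01  7.85997392e-04  2.86899897e+00] 22.08303879723101 5.2583
```

View pics/w2.png

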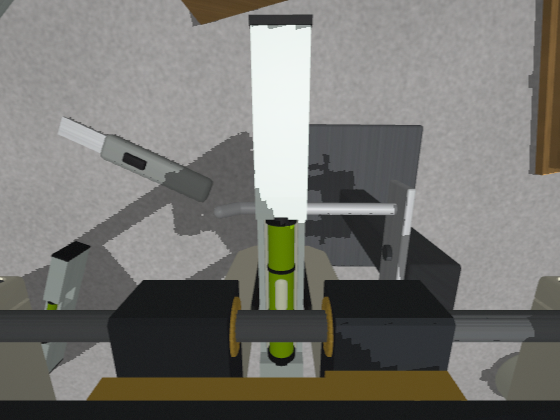

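The level is gripped: width reads 22 mm and it shows as a vertical bar at columns 250–312. Next I lift it 11 mm and draw it out.

Run:
```python
from h import *
p=robot.current_tcp_pos(); f=lambda:np.round(robot.current_contact_force(),1)
print(robot.move_linear([510,318.5,150.5],speed=40,f_stop=15),robot.current_tcp_pos(),f())
dx=np.array([-np.sin(1.384),np.cos(1.384)]) if 0 else np.array([-.982,.188])
q=np.array([510,318.5])+dx*30
print(robot.move_linear([*q,150.5],speed=60,f_stop=6),robot.current_tcp_pos(),f())
snap('scene','s3')
q=np.array([510,318.5])+dx*60
print(robot.move_linear([*q,150.5],speed=80,f_stop=6),robot.current_tcp_pos(),f(),robot.current_gripper_width()*93)
snap('wrist','w3');print(robot.current_t())
```

```text
False [510.22015324 318.48371408 150.66984606] [-0.3 -0.2 -2.9]
False [480.55429675 324.33448611 150.76601013] [ 0.  0. -3.]
False [450.79913323 330.03875474 150.75878267] [-0.2 -0.2 -3.2] 21.753797039147898
7.075
```

View pics/w3.png

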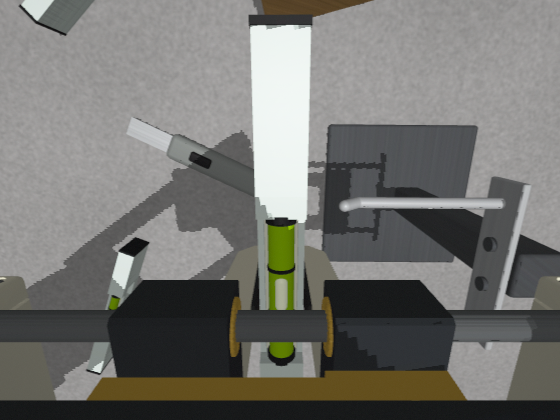

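Run:
```python
from h import *
d=load('w3'); e=onz(d,281,16.5,193.5); t=np.array([450.8,330.04]); print('end',e, 'along',np.dot(e[:2]-t,[.188,.982]),'lat',np.dot(e[:2]-t,[-.982,.188]))
robot.move_linear([451,330,230],speed=150)
robot.move_ptp([491.5,-128.6,230],[np.pi,0,1.616])
print(robot.current_tcp_pos(),robot.current_eef_rot(),robot.current_t())
d=snap('wrist','w4');snap('top','t4')
print(np.round(d['eye']),d['orientation'])
```

```text
end [473.36099263 443.95707552 193.5       ] along 116.1080347713147 lat -0.7384845684138632
[ 491.61233952 -127.77034037  229.84420895] [-3.14146298e+00 -5.94568723e-04  1.61669180e+00] 9.4417
[489. -50. 396.] [ 2.85795605e+00 -7.87841580e-05  4.61848363e-02]
```

View pics/w4.png

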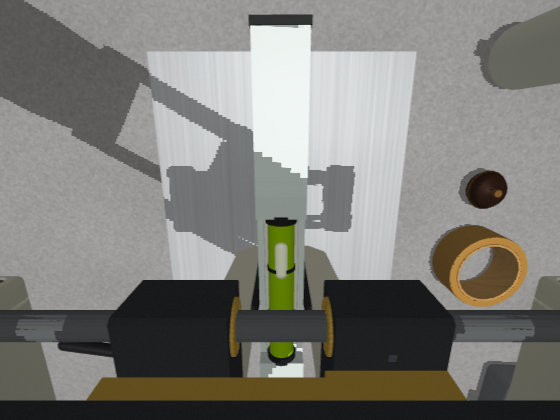

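View pics/t4.png

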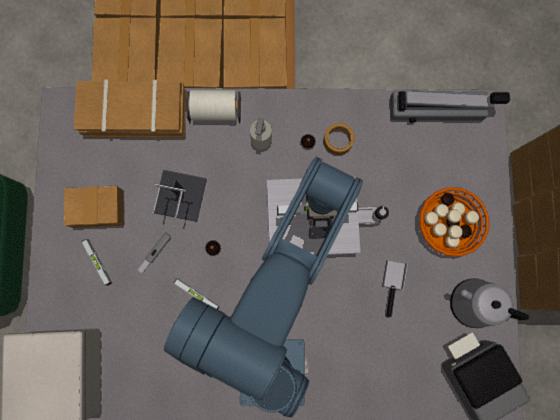

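Run:
```python
from h import *
d=load('w4')
for z in (96,):
    a,b=onz(d,148.5,52,z),onz(d,415,51.5,z); m=(a+b)/2; v=b-a; an=np.arctan2(v[1],v[0]); n=np.linalg.norm(v)
    print(a,b,n,np.degrees(an),'centre',m[:2]-142*np.array([-np.sin(an),np.cos(an)]))
    for p in((153,100),(171,270),(410,100),(393,270)): print(onz(d,*p,z))
```

```text
[366.56249782   8.43921477  96.        ] [607.01489762  19.96355265  96.        ] 240.7284090656065 2.743956962067125 centre [ 493.58663231 -127.63580494]
[367.63269606 -32.26147183  96.        ]
[ 374.55726363 -208.7716709    96.        ]
[609.36551272 -21.08767933  96.        ]
[ 620.04626962 -197.43567214   96.        ]
```

Run:
```python
from h import *
f=lambda:np.round(robot.current_contact_force(),1)
o=[np.pi,0,1.618]
robot.move_linear([492.5,-129,115],o,speed=120); print(robot.current_tcp_pos(),f())
print(robot.move_linear([492.5,-129,90],o,speed=20,f_stop=14)); print(robot.current_tcp_pos(),f())
robot.sleep(0.3); print(robot.current_tcp_pos(),f(),robot.current_ft_torque(),robot.current_t())
```

```text
[ 493.09282427 -129.22999418  115.72352935] [ 0.3 -0.6 -2.5]
True
[ 492.433873   -129.04753571  102.25882821] [-0.3 -0.2  4. ]
[ 492.45533281 -129.06944665  102.26414387] [-0.9 -0.5  5.1] [0.04056737 0.10404345 0.08668166] 11.6833
```

Run:
```python
from h import *
f=lambda:np.round(robot.current_contact_force(),1)
p=robot.current_tcp_pos()
for k in range(1,5):
    robot.move_linear([492.5,-129,102.2-0.7*k],speed=15,f_stop=25); robot.sleep(.1)
    F=f(); print(robot.current_tcp_pos(),F,np.round(robot.current_ft_torque(),2))
    if F[2]>17: break
snap('wrist','w5')
robot.move_gripper(0.5)
print(robot.current_tcp_pos(),f(),robot.current_t())
```

```text
[ 492.47432003 -129.05410992  102.27283086] [-3.3  1.5  6.9] [0.01 0.54 0.07]
[ 492.48882962 -129.10536961  102.23659256] [-4.9  1.7 13. ] [0.23 0.82 0.07]
[ 492.48222704 -129.13959791  102.19364808] [-6.6  2.1 16.8] [0.37 1.17 0.04]
[ 492.492741   -129.16517598  102.14260035] [-8.2  2.4 22. ] [0.54 1.43 0.02]
[ 492.47719044 -128.95771004   99.20410068] [ 0.  -0.6 -0.2] 13.7583
```

View pics/w5.png

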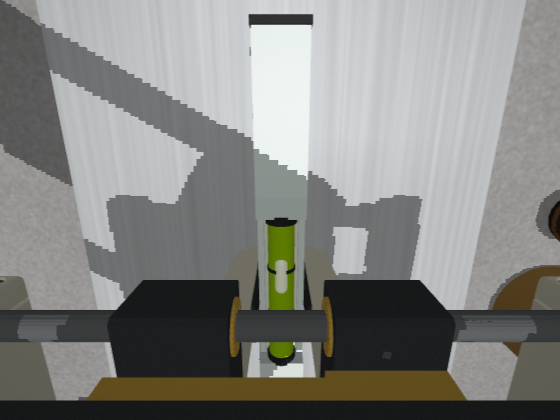

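Run:
```python
from h import *
robot.move_linear([492.5,-129,230],speed=200)
robot.move_linear([497,-225,230],speed=200)
robot.sleep(0.3)
d=snap('wrist','w6');print(robot.current_tcp_pos(),robot.current_t(),d['eye'])
```

```text
[ 497.1469493  -224.21487138  230.25386476] 15.5417 [ 494.55373541 -145.8688392   396.22269153]
```

View pics/w6.png

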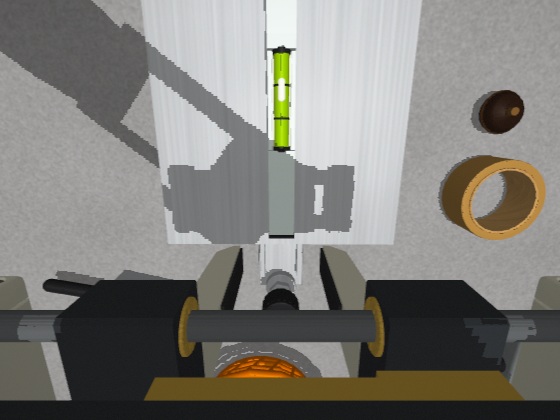

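Run:
```python
from h import *
im=load('w6')['img']
a=cv2.resize(im[235:315,230:330],None,fx=5,fy=5,interpolation=cv2.INTER_CUBIC)
b=cv2.resize(im[40:160,250:315],None,fx=4,fy=4,interpolation=cv2.INTER_CUBIC)
c=np.zeros((480,780,3),np.uint8); c[:400,:500]=a; c[:480,510:770]=b; cv2.imwrite('pics/z6.png',c)
```

```text
(no output)
```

View pics/z6.png

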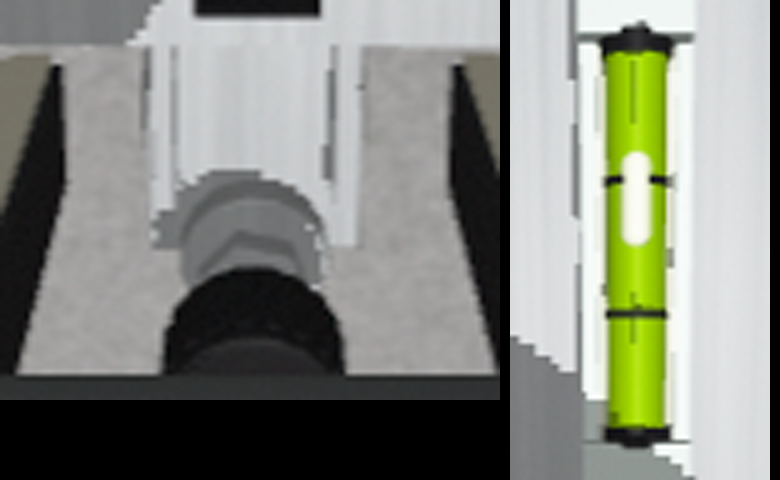

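Run:
```python
from h import *
robot.move_linear([502,-375,230],speed=200)
d=snap('wrist','w7');print(robot.current_tcp_pos(),robot.current_t(),d['eye'])
```

```text
[ 502.0554655  -373.84817841  230.08751056] 16.4917 [ 499.53408871 -296.23083875  395.92571704]
```

View pics/w7.png

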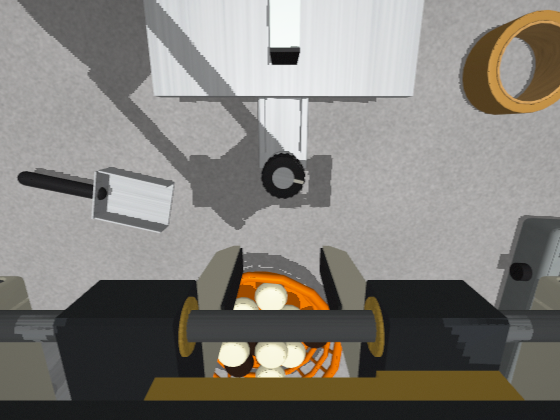

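Run:
```python
from h import *
d=load('w7'); g=cv2.cvtColor(d['img'],cv2.COLOR_BGR2GRAY)
c=g[140:210,245:320]; m=(c<60).astype(np.uint8); n,l,st,ce=cv2.connectedComponentsWithStats(m); k=1+np.argmax(st[1:,4]); print(st[k])
cs,_=cv2.findContours((l==k).astype(np.uint8),cv2.RETR_EXTERNAL,2); (u,v),r=cv2.minEnclosingCircle(cv2.convexHull(cs[0])); u+=245;v+=140; print(u,v,r)
for z in(95,105,115): print(z,onz(d,u,v,z))
H=420; f=H/2/np.tan(np.radians(d['fovy'])/2); print('dist by size',20*f/r, f)
t=load('top0'); s=load('scene0')
cv2.imwrite('pics/k.png',cv2.resize(np.hstack([t['img'][190:230,360:400],s['img'][130:170,207:247]]),None,fx=9,fy=9,interpolation=cv2.INTER_CUBIC))
cv2.imwrite('pics/k7.png',cv2.resize(d['img'][140:210,245:320],None,fx=6,fy=6,interpolation=cv2.INTER_CUBIC))
```

```text
[  16   13   44   46 1094]
282.5567092895508 175.23723983764648 22.893857955932617
95 [ 502.78610832 -344.1776089    95.        ]
105 [ 502.67804113 -342.58429974  105.        ]
115 [ 502.56997394 -340.99099058  115.        ]
dist by size 261.12264792249044 298.905240530725
```

View pics/k7.png

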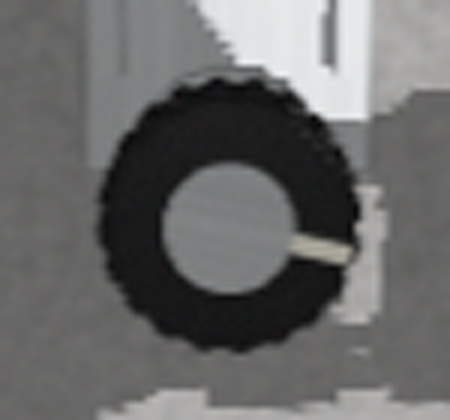

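View pics/k.png

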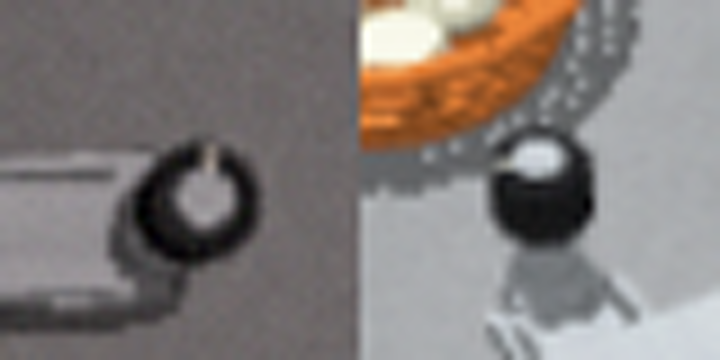

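Run:
```python
from h import *
w=(load('w7'),282.5,177.5); t=(load('top0'),382.6,211.5); s=(load('scene0'),226.2,146.9)
w6=(load('w6'),)
for L in([w,t,s],[w,t],[w,s],[t,s]): print(tri(L))
for z in(110,120,130): print(onz(*w,z))
```

```text
(array([ 503.42924917, -344.10892563,  118.17107584]), [np.float64(1.6969344501236547), np.float64(0.9660816165508328), np.float64(1.3034020247956142)])
(array([ 502.20498045, -342.29088812,  126.39047426]), [np.float64(1.0764989842705817), np.float64(1.0764989842705153)])
(array([ 503.79403492, -343.02340319,  119.21378575]), [np.float64(1.3463767114396141), np.float64(1.3463767114396195)])
(array([ 503.72465226, -345.5674688 ,  117.03567241]), [np.float64(0.5246951862296938), np.float64(0.5246951862296519)])
[ 502.6772703  -343.97803636  110.        ]
[ 502.5673403 -342.3081202  120.       ]
[ 502.45741029 -340.63820404  130.        ]
```

Run:
```python
from h import *
robot.move_linear([504,-410,160],speed=200)
d=snap('wrist','w8');print(robot.current_tcp_pos(),robot.current_t(),d['eye'])
cv2.imwrite('pics/z8.png',d['img'][60:300,160:400].repeat(2,0).repeat(2,1))
```

```text
[ 504.65683109 -409.6792095   161.38295868] 17.0833 [ 501.81551669 -331.29667081  326.43983685]
```

View pics/z8.png

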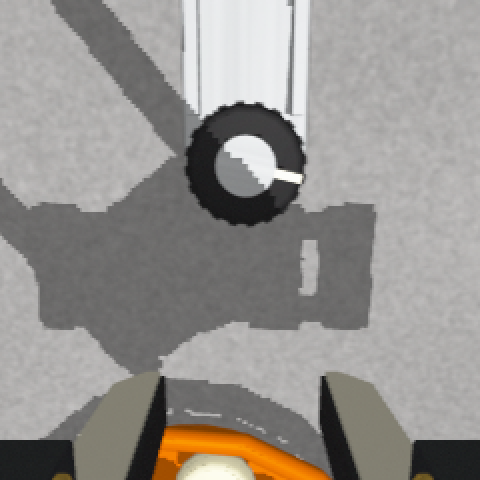

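Run:
```python
from h import *
w=(load('w7'),282.5,177.5); w8=(load('w8'),282.3,142.5);t=(load('top0'),382.6,211.5); s=(load('scene0'),226.2,146.9)
for L in([w,w8],[w8,t],[w8,s],[w,w8,t,s]): print(tri(L))
for z in(115,120,125): print(onz(*w8,z),onz(*w,z))
```

```text
(array([ 502.69542512, -342.11850862,  121.09154936]), [np.float64(0.14027562735677632), np.float64(0.14027562735675222)])
(array([ 502.18091194, -342.25893766,  128.94051826]), [np.float64(0.8325674372622441), np.float64(0.8325674372622185)])
(array([ 504.01329055, -342.65891529,  119.72920706]), [np.float64(1.2636967549142528), np.float64(1.263696754914199)])
(array([ 503.31615133, -343.3651382 ,  119.02185593]), [np.float64(1.1486090003760443), np.float64(1.236264673958774), np.float64(1.5071566940015526), np.float64(1.6643744989201548)])
[ 502.86576499 -342.43194713  115.        ] [ 502.6223053  -343.14307828  115.        ]
[ 502.84092936 -342.16862693  120.        ] [ 502.5673403 -342.3081202  120.       ]
[ 502.81609373 -341.90530672  125.        ] [ 502.5123753  -341.47316212  125.        ]
```

Run:
```python
from h import *
f=lambda:np.round(robot.current_contact_force(),1)
o=[np.pi,0,1.618]
robot.move_gripper(0.7)
robot.move_linear([502.7,-342.3,150],o,speed=150)
print(robot.current_tcp_pos())
print(robot.move_linear([502.7,-342.3,91],o,speed=60,f_stop=6),robot.current_tcp_pos(),f())
robot.move_gripper(0.0); robot.sleep(.1)
print(robot.current_tcp_pos(),f(),robot.current_gripper_width()*93,robot.current_t(),robot.current_qpos())
snap('scene','s9');snap('top','t9');snap('wrist','w9')
```

```text
[ 503.02905772 -342.91417389  150.4065775 ]
False [ 502.97572057 -342.56512697   91.47654632] [ 0.5 -0.1 -0.4]
[ 502.50499291 -342.36339609   91.13113442] [-0.6  0.1  1.9] 39.374948395639166 20.0083 [-7.81134271e-01  4.68570640e-01  1.55517473e+00 -3.36822201e-04
  1.11800913e+00 -8.28258038e-01]
```

View pics/s9.png

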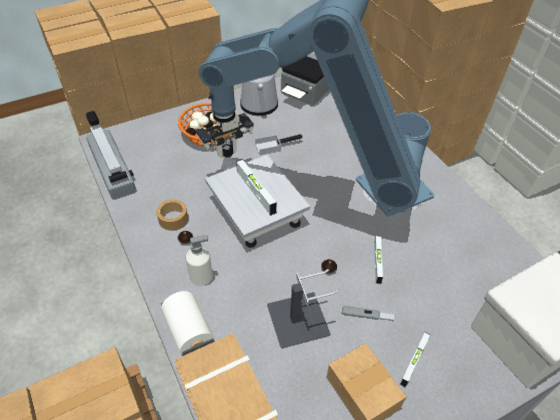

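View pics/t9.png

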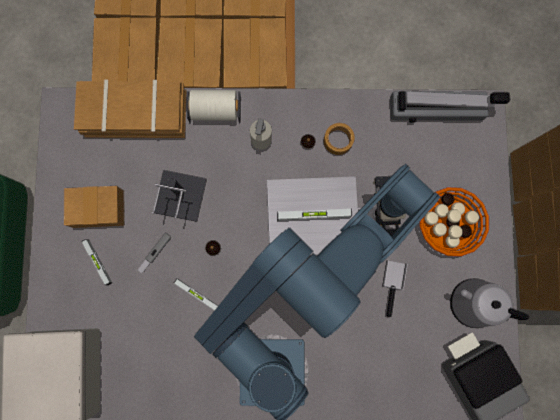

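View pics/w9.png

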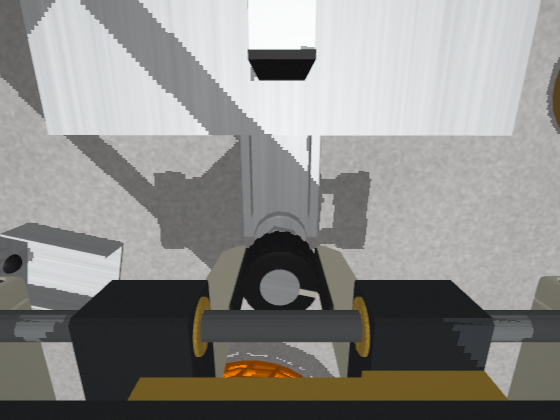

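```bash
cat >> h.py <<'E'
AX=np.array([-.0471,.9989]);CT=np.array([492.5,-128.5])
def bub(d,show=False,z=146.):
    """bubble offset (mm, + = away from knob) relative to mid of vial, from the picture d"""
    im=d['img'].astype(np.float32); s=np.arange(-60,60.01,.25)
    def prof(c,lat=2.0):
        L=np.linspace(-lat,lat,5); nx=np.array([AX[1],-AX[0]])
        P=np.array([[proj(d,[*(c+AX*a+nx*b),z]) for a in s] for b in L],np.float32)
        return cv2.remap(im,P[...,0].copy(),P[...,1].copy(),cv2.INTER_LINEAR).mean(0)
    # centre laterally: best mean saturation (G-B)
    nx=np.array([AX[1],-AX[0]]); best=max(np.arange(-8,8.1,1),key=lambda k:(lambda p:(p[:,1]-p[:,0])[(abs(s)<35)].sum())(prof(CT+nx*k)))
    p=prof(CT+nx*best); g=p[:,1]-p[:,0]; h=0.5*np.percentile(g,92); i=np.where(g>h)[0]; a,b=s[i[0]],s[i[-1]]
    mid=(a+b)/2; B=p[:,0]; k=(s>a+4)&(s<b-4); base=np.median(np.sort(B[k])[:k.sum()//2]); w=np.clip(B-base-0.25*(B[k].max()-base),0,None)*k
    r=(w*s).sum()/w.sum()-mid
    if show: print('lat',best,'ends',a,b,'width',(w>0).sum()*.25)
    return r
E
python3 - <<'E'
from h import *
for n in('w6','t9','s9'): print(n,bub(load(n),True))
t=load('t9')['img'];s=load('s9')['img']
c=np.hstack([cv2.resize(t[200:230,270:360],None,fx=8,fy=8,interpolation=cv2.INTER_CUBIC)]); c2=cv2.resize(s[155:220,230:290],None,fx=5,fy=5,interpolation=cv2.INTER_CUBIC)
o=np.zeros((570,720,3),np.uint8);o[:240]=c;o[242:242+325,:300]=c2;cv2.imwrite('pics/z9.png',o)
E
```

```text
lat 4.0 ends -33.75 35.25 width 17.5
w6 8.625175900517533
lat -1.0 ends -34.75 34.25 width 20.0
t9 9.16375105659329
lat 8.0 ends -29.5 39.5 width 18.25
s9 9.905886486245544
```

View pics/z9.png

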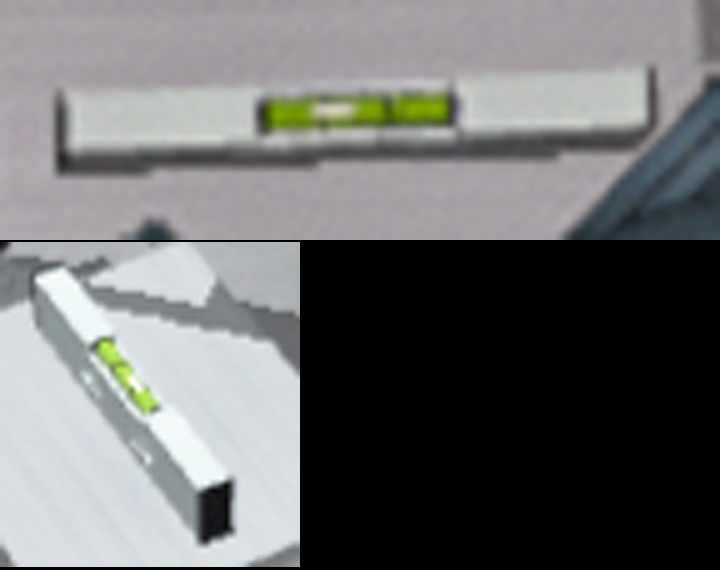

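```bash
sed -i 's/np.arange(-8,8.1,1)/np.arange(-14,14.1,1)/' h.py
python3 - <<'E'
from h import *
f=lambda:np.round(robot.current_contact_force(),1)
z=91
for k in range(4):
    z-=.5; robot.move_linear([502.7,-342.3,z],speed=10); robot.sleep(.1); F=f(); print(z,F,robot.current_tcp_pos()[2])
    if F[2]>8.5: break
yaw=1.618
for k in range(3):
    yaw-=0.3
    q=robot.inverse_kinematics([502.7,-342.3,z],[np.pi,0,yaw]); robot.move_j(q)
    print(round(yaw,3),robot.current_eef_rot()[2],robot.current_tcp_pos(),f(),np.round(robot.current_ft_torque(),2),robot.current_t())
robot.sleep(.8)
print(z,yaw,bub(snap('top','t10'),1),bub(snap('scene','s10'),1),f(),robot.current_gripper_width()*93)
snap('wrist','w10')
E
```

```text
90.5 [-3.   0.6  4.7] 91.06501461477002
90.0 [-3.4  0.3  8.5] 90.98213904600027
89.5 [-4.   0.9  9.6] 90.92633748452988
1.318 1.31765799753886 [ 502.51641944 -342.57913895   90.93127029] [-4.   1.1 11. ] [ 0.29  1.19 -0.11] 21.6
1.018 1.0176103982884825 [ 502.44672797 -342.46859742   90.9263449 ] [-5.6  0.9 10.1] [ 0.3   1.2  -0.12] 21.9917
0.718 0.7175964936741057 [ 502.45659706 -342.37258598   90.92765466] [-3.8  1.4 11.6] [ 0.33  1.26 -0.11] 22.3833
lat -1.0 ends -34.75 34.5 width 20.5
lat 9.0 ends -28.5 40.5 width 19.0
89.5 0.718 6.476130442953921 5.765300419608042 [-4.9  2.  10.7] 39.635918551301025
```

View pics/w10.png

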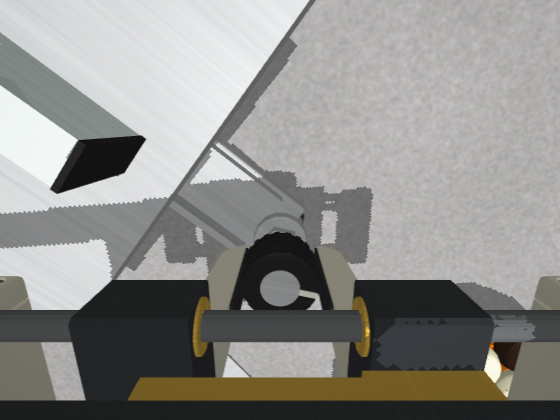

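The white mark on the knob keeps its place between the fingers (about 310,295), so there is no slip. The bubble is still about 6 mm out, so I keep turning.

Run:
```python
from h import *
f=lambda:np.round(robot.current_contact_force(),1)
z=89.5
for yaw in(.4,.1,-.2,-.5):
    q=robot.inverse_kinematics([502.7,-342.3,z],[np.pi,0,yaw]); robot.move_j(q)
    print(round(yaw,3),robot.current_eef_rot()[2],robot.current_tcp_pos(),f(),robot.current_t())
robot.sleep(1.5)
print(z,yaw,bub(snap('top','t11'),1),bub(snap('scene','s11'),1),f(),robot.current_gripper_width()*93)
snap('wrist','w11')
t=load('t11')['img'];s=load('s11')['img']
c=cv2.resize(t[200:230,270:360],None,fx=8,fy=8,interpolation=cv2.INTER_CUBIC); c2=cv2.resize(s[155:220,230:290],None,fx=5,fy=5,interpolation=cv2.INTER_CUBIC)
o=np.zeros((570,720,3),np.uint8);o[:240]=c;o[242:242+325,:300]=c2;o[242:242+315,300:720]=cv2.resize(load('w11')['img'],(420,315));cv2.imwrite('pics/z11.png',o)
```

```text
0.4 0.39959123753873005 [ 502.50592093 -342.36407021   90.92855318] [-3.3  2.2 11.1] 23.7333
0.1 0.09953364546128962 [ 502.54040629 -342.40213621   90.92028706] [-5.   1.8 11.5] 24.125
-0.2 -0.20037701725186063 [ 502.62041983 -342.40597297   90.88414864] [-4.9  2.4 10.4] 24.5167
-0.5 -0.5003483311557446 [ 502.49955757 -342.52908235   90.89504023] [-4.9  1.7 10.9] 24.9083
lat -1.0 ends -34.5 35.25 width 20.5
lat 9.0 ends -28.0 40.5 width 19.75
89.5 -0.5 0.32667842602632435 -0.5611104922165477 [-4.1  0.5 11.2] 39.472225828937795
```

View pics/z11.png

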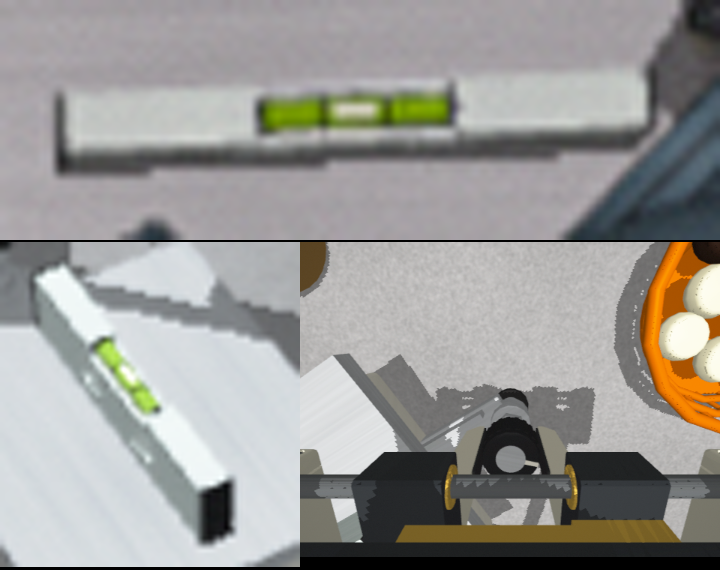

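Run:
```python
from h import *
F=[];b=[]
for k in range(6):
    F.append(robot.current_contact_force()); b.append((bub(robot.get_image('top')),bub(robot.get_image('scene')))); robot.sleep(.05)
print(np.mean(F,0),np.mean(b,0),np.std(b,0))
z=89.5
if abs(np.mean(b))<1.0 and 8.5<np.mean(F,0)[2]<12:
    robot.hand_in(); print('handed in',robot.current_t())
```

```text
[-4.69778719  1.53151498 10.71664779] [ 0.43407898 -0.58543083] [0.05144931 0.01642258]
the job is handed in; nothing more can be done
the job is handed in; nothing more can be done
```

The job is handed in, at about 27 s on the robot's clock, with the arm still gripping the knob, pressing it down, and the bubble centred. No verdict was reported.

- **Level:** I lifted it 11 mm off the hook, drew it out, and laid it on the middle of the pan in line with the hand-screw foot. I pressed it down with about 22–25 N before letting it go.
- **Knob:** While pressing down, I turned it about 2.1 rad clockwise. I did this in one continuous grip, not the two or more your notes foresaw, because the last joint had enough range. The knob did not slip in the fingers.
- **Last checks while pressing:**
  - **Bubble:** it reads +0.4 mm from the top camera and −0.6 mm from the scene camera. They disagree by about 1 mm, and both are well inside the lines.
  - **Push:** the downward force is about 10.7 N on the wrist sensor. There is also a steady sideways reading of about 5 N.
- **Other goods:** none looked moved in the camera views I looked at. I did not check them one by one.

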